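# Call a medium pour at the touch-free drink dispenser

## Task

With the fingertips, gently push the drip tray fully home under the dispenser so that the empty carafe riding on it comes under the spout; do not touch, tip or lift the carafe, nor lift the tray. Only then call the medium pour: point down at the middle-sized of the three round touch-free pads, fingertips about 2 cm above its centre, without touching it, and stay there for two seconds. Keep your fingers from going low over the other two pads, leave everything else on the counter where it stands, and finish with the hand at least 12 cm above the pads and clear of everything.

Things in the scene. Friction and masses are not known exactly. Their poses are not given: they have to be found in the camera images.
- dispenser: Fixed drink dispenser: steel tower 340 mm high, bent spout. Origin on the counter at the centre of the tray's footprint when home; x = direction in which the tray is pushed home, z up. Tower fills x = 80 to 216, y = -110 to 110 mm; its foot, at x = 86, stops the tray. Two guide rails 16 mm high at |y| = 78 to 92 mm, x = -95 to 90. Spout over x = 3 to 90, |y| < 12 mm, above z = 190 mm.
- tray: Loose steel drip tray, 170 (x) by 150 mm (y), slides on the counter between the rails with 3 mm play each side. Floor 8 mm thick, rims 18 mm high; at its -x end a lip 36 mm high whose flat outer face (x = -85 mm) is pushed. Origin under its centre, axes as the dispenser's. Starts 50 to 90 mm out; home = origin at the dispenser's origin. 0.5 to 1 kg; pushing takes 3 to 12 N.
- tray_lip (a point): Top of the tray's front lip, middle of its outer face, 36 mm above the counter.
- carafe: Empty glass carafe standing on the tray: conical, foot 90 mm across, neck 46 mm, flared mouth 62 mm, 150 mm high, 0.25 to 0.5 kg. Origin at the centre of its underside.
- carafe_mouth (a point): Centre of the carafe's mouth, 150 mm above its underside.
- under_spout (a point): Fixed point on the dispenser straight below the nozzle, 170 mm above the counter: where the carafe's mouth has to come (in plan).
- pad_small: Fixed round black touch-free pad with a thin steel ring, 40 mm across, 25 mm high (small pour). Origin at the centre of its underside.
- pad_small_top (a point): Centre of the top face of the 40 mm pad, 25 mm above the counter.
- pad_medium: Fixed round black touch-free pad with a thin steel ring, 60 mm across, 25 mm high (medium pour). Origin at the centre of its underside.
- pad_medium_top (a point): Centre of the top face of the 60 mm pad, 25 mm above the counter.
- pad_large: Fixed round black touch-free pad with a thin steel ring, 84 mm across, 25 mm high (large pour). Origin at the centre of its underside.
- pad_large_top (a point): Centre of the top face of the 84 mm pad, 25 mm above the counter.
- tumbler_a: Glass tumbler 70 mm across, 100 mm high. Bystander, not to be moved. Origin at the centre of its underside.
- tumbler_b: Glass tumbler 70 mm across, 100 mm high. Bystander, not to be moved. Origin at the centre of its underside.
- syrup: Amber syrup bottle 60 mm across, 130 mm high. Bystander, not to be moved. Origin at the centre of its underside.
- mug: White mug 76 mm across, 85 mm high. Bystander, not to be moved. Origin at the centre of its underside.
- sugar_jar: Glass sugar jar with steel lid, 70 mm across, 90 mm high. Bystander, not to be moved. Origin at the centre of its underside.
- mixing_cup: Steel mixing cup 84 mm across, 110 mm high. Bystander, not to be moved. Origin at the centre of its underside.
- bar_spoon: Bar spoon with wooden handle, 200 mm long, lying flat; origin at about its middle. Bystander, not to be moved.
There are look-alikes about, which are no part of the job. There is more than one size of the tray; the one meant has the size given above. Leave any yellow look-alike of the pad_medium alone.

How it is judged:
By the outcome, as a careful person would: the job done as asked, in the order asked, and still so for the second after the job is handed in, with the robot touching nothing.
It also fails if it takes over 51 s, if anything falls off the work surface, if the arm or the gripper's body presses on something with over 40 N, if the wrist force passes 120 N, or if a joint passes its speed limit or range.

## Robot

A 6-joint arm with a two-finger parallel gripper is mounted at the origin on the work surface. World frame = base frame: x ahead of the robot, y to its left, z up, the work surface at z = 0. Lengths are in m, angles in rad, forces in N, time in s.
With the tool pointing down it reaches from about 0.275 to 0.875 m from the base axis. Payload 12.5 kg.
Tool frame: the origin (TCP) lies at the very end of the fingers, on their centre line; the grasp point (between the pads) lies 19 mm behind it; x points along the fingers, y is the direction in which the jaws open and shut, and the axes are right-handed (so a half turn about x gives the same grasp; the last joint's range is limited). The gripper opens to 85 mm and grips with 20 to 120 N. Pads are 22 mm wide; open, the fingers measure 114 mm over their backs; the gripper's body (76 mm by 85 mm) begins 54 mm behind the grasp point. The pads swing forward as they close: fully open they stand 13 mm farther back than shut.
Start: joints at [-1.193, 0.351, 1.652, -0, 1.139, -0.085], TCP at [0.246, -0.492, 0.231] pointing down, gripper open.
Joint ranges: [-2.75, 2.75], [-0.79, 2.1], [0.01, 2.65], [-1.57, 4.71], [0.07, 3.14], [-2.87, 2.87]. Speed limits (rad/s): [2.22, 2.22, 2.79, 3.14, 3.14, 3.14].

## Interface

Orientations are given as a 3x3 rotation matrix whose columns are the frame's x, y, z axes.
In Python, from bench import manip gives the robot as it stands. Calls block until the motion is done:
- manip.move_ptp(position, orientation): joint-space move of the TCP to a pose.
- manip.move_l(position, attitude=None, max_speed=0.15): straight line of the TCP; attitude=None keeps the orientation; max_speed is the mean speed in m/s.
- manip.move_j(angles): joint-space move.
- manip.set_gripper(opening, effort=None): opening from 0.0 (shut) to 1.0 (fully open); effort is the grip in N (None keeps the last); returns when the fingers have stopped.
- manip.dwell(seconds).
- manip.inverse_kinematics(position, orientation): joint angles nearest the present ones, or None.
- manip.grab_frame(name): name is "side" or "top"; returns (picture, depth): 480x640x3 uint8, red, green, blue; 480x640 float32, m along the optical axis (not along the pixel's ray), 0 where there is no reading.
- manip.get_calibration(name): a dict with "camera_matrix" (3x3 intrinsics, pixels), "R" (3x3) and "t" (3): a world point X has camera coordinates R X + t. Camera axes: x right, y down, z forward; pixel columns grow to the right and rows downward; lengths in m; the calibration is good to about 2 mm. A picture is of the moment at which its call begins. get_calibration takes no time and is no camera call.
A pose or a line that the arm cannot do raises manip.Unreachable and nothing moves.
- manip.sign_off(): hands the job in, once; it reports no verdict.
Trained networks look in the newest picture that a camera, given by its name, has taken for a name from the list of things; names that differ only in an ending like _2 or _b are one class to them, and where a whole thing is asked for, a point or a joint stands for the part that bears it (a point fixed in the world has none). Each returns a list of dicts, best first, with "confidence" (0 to 1); they miss things now and then, are a little off and sometimes report something else, mostly with a low value. They report only what shows in the picture. A call takes as long as a camera call. They do not tell look-alikes from the thing itself.
- manip.look_for(camera, name): "at" ([x, y, z] in m, in world coordinates, good to about 4 mm: the middle of the surface that is visible of it).
Readings, each from a call of its own:
- manip.current_time(): time.
- manip.current_qpos(): joint angles.
- manip.current_joint_vel(): joint speeds.
- manip.current_joint_torque(): joint torques, N m.
- manip.current_ee_pos(): TCP position.
- manip.current_tcp_rot(): TCP orientation.
- manip.current_force(): force on the tool from outside, world axes, zero at the start.
- manip.current_ft_torque(): the same for the moment, N m.
- manip.current_grip_width(): opening from 0.0 (shut) to 1.0 (fully open).
Only numpy, scipy, OpenCV 4.12 (cv2) and the standard library are available. Lean on these libraries where they do the work, as an engineer would, in place of code of your own. Each camera call takes 0.05 s, during which the arm holds its last target.

## Working session

There is one attempt and no reset: what is moved stays moved. The work goes in short steps, each a Python script; the robot and the scene stay as the last script left them, time stands still between calls to the robot, and variables do not carry over. Pictures are saved under pics/ and viewed, and the job is handed in when it is done.

```bash
mkdir -p pics
python3 - <<'E'
from bench import manip
import cv2,numpy as np
for c in("top","side"):
    p,d=manip.grab_frame(c); cv2.imwrite(f"pics/{c}0.png",p[:,:,::-1]); np.savez(f"{c}0.npz",p=p,d=d)
    k=manip.get_calibration(c); print(c,k)
for n in["tray","tray_lip","carafe","carafe_mouth","under_spout","pad_small_top","pad_medium_top","pad_large_top","dispenser"]:
    for c in("top","side"):
        print(n,c,[(np.round(r["at"],3).tolist(),round(r["confidence"],2)) for r in manip.look_for(c,n)])
print(manip.current_time())
E
```

```text
top {'camera_matrix': array([[618.96533445,   0.        , 330.4226193 ],
       [  0.        , 618.96533445, 243.89626937],
       [  0.        ,   0.        ,   1.        ]]), 'R': array([[ 0.10171206, -0.99481207, -0.00189591],
       [-0.9707247 , -0.09883209, -0.21891956],
       [ 0.21759644,  0.02410716, -0.97574107]]), 't': array([0.01256422, 0.50587274, 1.40119592])}
side {'camera_matrix': array([[600.01507218,   0.        , 327.54163576],
       [  0.        , 600.01507218, 232.79648185],
       [  0.        ,   0.        ,   1.        ]]), 'R': array([[-0.7970146 , -0.60343859, -0.02509164],
       [-0.30823558,  0.44213856, -0.8423208 ],
       [ 0.51938286, -0.66360784, -0.53839213]]), 't': array([0.4156695 , 0.22314364, 1.17917036])}
tray top [([0.527, 0.152, 0.003], 0.9), ([0.257, 0.465, 0.003], 0.8)]
tray side [([0.252, 0.466, 0.006], 0.92), ([0.506, 0.14, 0.008], 0.57), ([0.678, -0.298, 0.073], 0.38)]
tray_lip top [([0.252, 0.465, 0.003], 0.56)]
tray_lip side [([0.512, 0.137, 0.008], 0.72), ([0.25, 0.467, 0.006], 0.72)]
carafe top [([0.548, 0.195, 0.075], 0.84)]
caraf
[... 214 characters left out ...]
([0.486, -0.375, 0.027], 0.57)]
under_spout side [([0.482, 0.439, 0.21], 0.94), ([0.511, 0.138, 0.012], 0.33), ([0.362, -0.156, 0.059], 0.19)]
pad_small_top top [([0.49, -0.379, 0.026], 0.81)]
pad_small_top side [([0.488, -0.37, 0.022], 0.72), ([0.678, -0.298, 0.07], 0.7)]
pad_medium_top top [([0.552, -0.118, 0.024], 0.83), ([0.602, -0.011, 0.027], 0.63)]
pad_medium_top side [([0.596, 0.005, 0.024], 0.93), ([0.546, -0.103, 0.026], 0.84), ([0.512, 0.135, 0.01], 0.43)]
pad_large_top top [([0.549, -0.256, 0.022], 0.77)]
pad_large_top side [([0.544, -0.24, 0.024], 0.95), ([0.486, -0.37, 0.019], 0.54)]
dispenser top [([0.532, 0.359, 0.34], 0.62)]
dispenser side [([0.486, 0.437, 0.218], 0.87)]
1.0
```

View pics/top0.png

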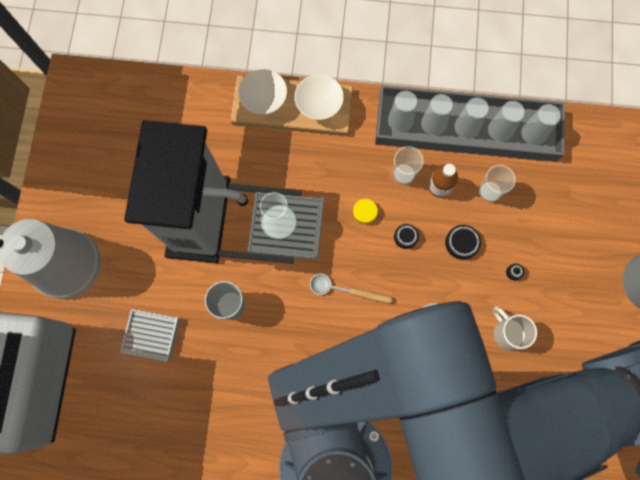

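View pics/side0.png

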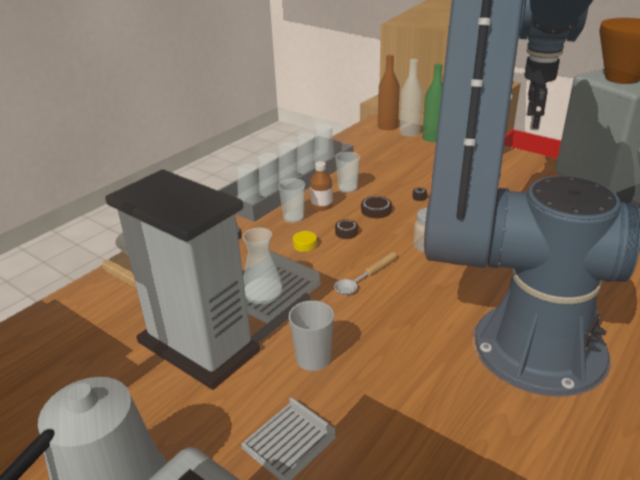

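The top view shows the tray with the carafe at about (285,222), the small look-alike tray at (150,335), and the tower at (170,190). The pads are small (515,271), large (463,241) and medium (406,236), with the yellow look-alike at (365,211). Next I'll enlarge the image and measure from depth.

```bash
cat > h.py <<'E'
import numpy as np,cv2
from bench import manip
def world(c,d):
    k=manip.get_calibration(c);K=k["camera_matrix"];v,u=np.mgrid[0:480,0:640]
    P=np.stack([(u-K[0,2])/K[0,0]*d,(v-K[1,2])/K[1,1]*d,d],-1)
    return (P-k["t"])@k["R"]
def proj(c,X):
    k=manip.get_calibration(c);x=np.atleast_2d(X)@k["R"].T+k["t"];x=x@k["camera_matrix"].T
    return x[:,:2]/x[:,2:]
def px(c,uv,z):
    k=manip.get_calibration(c);r=k["R"].T@np.linalg.inv(k["camera_matrix"])@np.array([uv[0],uv[1],1.]);o=-k["R"].T@k["t"]
    return o+r*(z-o[2])/r[2]
E
python3 - <<'E'
from h import *
z=np.load("top0.npz");p,d=z["p"],z["d"]
W=world("top",d)
crop=p[165:275,160:335,::-1]; cv2.imwrite("pics/crop_tray.png",cv2.resize(crop,None,fx=4.5,fy=4.5,interpolation=cv2.INTER_CUBIC))
crop=p[180:300,340:540,::-1]; cv2.imwrite("pics/crop_pads.png",cv2.resize(crop,None,fx=4,fy=4,interpolation=cv2.INTER_CUBIC))
# rectified height map, 1mm cells, orthographic
H=W[...,2];ok=d>0
def reg(n,m):
    q=W[m&ok]; c=q[:,:2].astype(np.float32); r=cv2.minAreaRect(c*1000); print(n,len(q),"box",np.round(r[0],1),np.round(r[1],1),round(r[2],2),"z",q[:,2].min().round(3),q[:,2].max().round(3))
    return q
v,u=np.mgrid[0:480,0:640]
def box(a,b,c,e):return (u>=a)&(u<b)&(v>=c)&(v<e)
reg("towertop",box(110,225,110,240)&(H>.33))
for n,b in(("small",(500,530,258,286)),("large",(440,488,220,265)),("med",(390,422,220,254)),("yel",(350,382,195,228))):
    m=box(*b)&(H>.016)&(H<.04)&ok; q=reg(n,m)
    c,r=cv2.minEnclosingCircle((q[:,:2]*1000).astype(np.float32)); print(n,"circle",np.round(c,1),round(r,1),"meanz",q[:,2].mean().round(4),"mean",q.mean(0).round(4))
for lo,hi in((.004,.012),(.012,.024),(.026,.045)):
    q=reg(f"{lo}-{hi}",box(215,335,175,275)&(H>lo)&(H<hi))
print(np.median(H[250:270,300:320]))
E
```

```text
towertop 6949 box [548.5 389.6] [210.8 131.6] 0.04 z 0.33 0.349
small 223 box [ 488.7 -381.4] [38.6 39.6] 16.09 z 0.016 0.037
small circle [ 489.4 -382.1] 20.9 meanz 0.0249 mean [ 0.4886 -0.3806  0.0249]
large 938 box [ 550.2 -253.4] [81.2 84.1] 49.97 z 0.016 0.037
large circle [ 550.1 -252.8] 42.5 meanz 0.0253 mean [ 0.5488 -0.2526  0.0253]
med 469 box [ 550.9 -114.9] [59.3 58.1] 3.38 z 0.016 0.034
med circle [ 550.2 -114.6] 30.7 meanz 0.0252 mean [ 0.5493 -0.1153  0.0252]
yel 462 box [602.2 -10.5] [58.7 58.6] 66.37 z 0.016 0.035
yel circle [601.4 -10.6] 31.1 meanz 0.0252 mean [ 0.6011 -0.0106  0.0252]
0.004-0.012 2612 box [550.3 204.7] [251.9 288.4] 5.63 z 0.004 0.012
0.012-0.024 1897 box [551.7 209.9] [244.8 264.8] 2.37 z 0.012 0.024
0.026-0.045 475 box [559.8 215.5] [195.1 246.7] 1.09 z 0.026 0.045
0.0028786174378023117
```

```bash
ls; nproc
```

```text
h.py
pics
side0.npz
top0.npz
4
```

View pics/crop_tray.png

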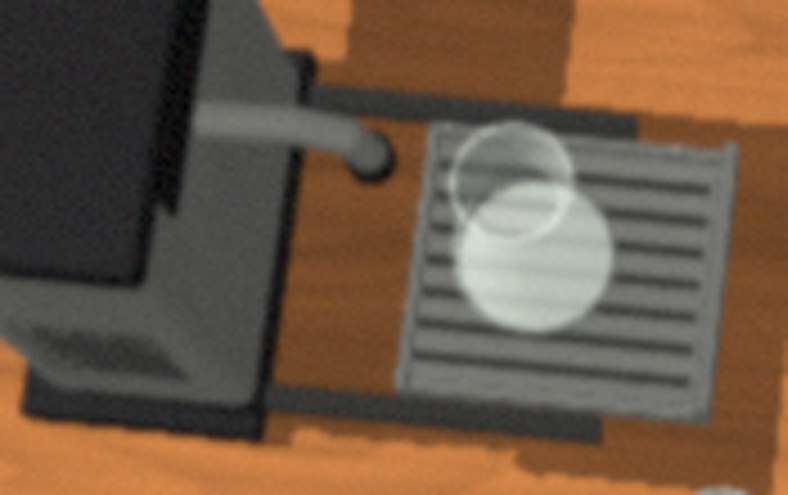

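View pics/crop_pads.png

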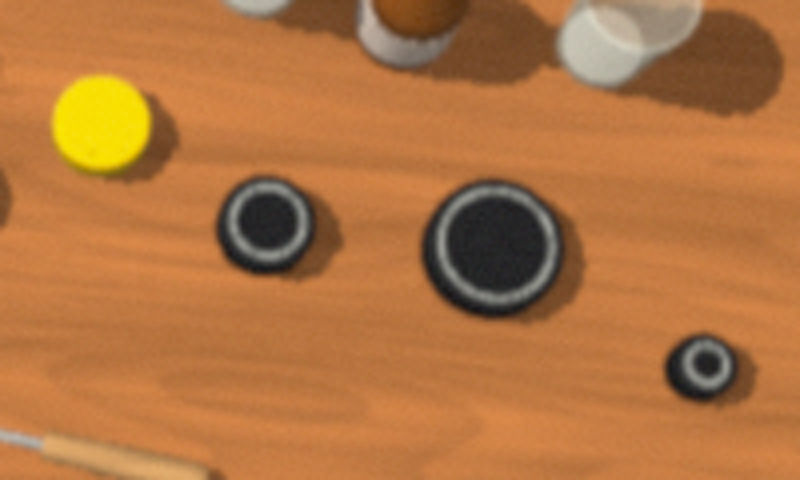

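Run:
```python
from h import *
z=np.load("top0.npz");p,d=z["p"],z["d"]
g=lambda cx,cy:((cx+.5)/4.5-.5+160,(cy+.5)/4.5-.5+165)
f=lambda n,cx,cy,h:print(n,(px("top",g(cx,cy),h)*1000).round(1))
f("lip top +x",736,143,.036);f("lip bottom? -x",709,421,.036);f("lip -x z18",709,421,.018)
f("back +x",431,122,.018);f("back -x",397,390,.018)
f("rail+ end out",637,118,.016);f("rail+ end in",637,136,.016);f("rail+ far out",316,86,.016)
f("rail- end in",603,417,.016);f("rail- end out",601,440,.0);f("rail- far in",270,388,.016)
f("carafe mouth c",513,179,.158);f("carafe foot c",535,257,.010)
f("nozzle tip",372,160,.19)
H=world("top",d)[...,2]
m=((H>.33)&(d>0)).astype(np.uint8);m[:,230:]=0;m[250:]=0
m=cv2.morphologyEx(m,cv2.MORPH_OPEN,np.ones((3,3)))
c=max(cv2.findContours(m,0,cv2.CHAIN_APPROX_NONE)[0],key=cv2.contourArea)[:,0]
q=np.array([px("top",t,.34)[:2]*1000 for t in c]).astype(np.float32)
print(cv2.minAreaRect(q))
x0,y0=q.min(0);x1,y1=q.max(0)
for n,s in(("front",(q[:,1]<y0+8)&(q[:,0]>x0+15)&(q[:,0]<x1-15)),("+x",(q[:,0]>x1-8)&(q[:,1]>y0+15)&(q[:,1]<y1-15)),("-x",(q[:,0]<x0+8)&(q[:,1]>y0+15)&(q[:,1]<y1-15))):
    l=cv2.fitLine(q[s],cv2.DIST_HUBER,0,.01,.01).ravel();print(n,l.round(3),np.degrees(np.arctan2(l[1],l[0])).round(2))
for n in["mixing_cup","bar_spoon","mug","syrup","tumbler_a","sugar_jar"]:
    print(n,[(np.round(r["at"],3).tolist(),round(r["confidence"],2)) for r in manip.look_for("top",n)])
```

```text
lip top +x [622.3  93.9  36. ]
lip bottom? -x [468.7  92.1  36. ]
lip -x z18 [472.3  92.9  18. ]
back +x [622.8 262.2  18. ]
back -x [472.2 261.1  18. ]
rail+ end out [637.1 150.3  16. ]
rail+ end in [626.9 149.2  16. ]
rail+ far out [637.6 328.1  16. ]
rail- end in [469.1 149.7  16. ]
rail- end out [459.5 150.7   0. ]
rail- far in [466.7 329.4  16. ]
carafe mouth c [555.8 195.8 158. ]
carafe foot c [554.8 197.2  10. ]
nozzle tip [549.4 260.5 190. ]
((547.212646484375, 387.7308654785156), (131.15689086914062, 210.27586364746094), 89.9735107421875)
front [1.00000e+00 2.00000e-03 5.45672e+02 3.23926e+02] 0.14
+x [2.00000e-03 1.00000e+00 6.51335e+02 3.87752e+02] 89.89
-x [2.00000e-03 1.00000e+00 4.43238e+02 3.88260e+02] 89.87
mixing_cup [([0.351, 0.298, 0.042], 0.68)]
bar_spoon [([0.404, 0.038, 0.011], 0.8)]
mug [([0.352, -0.383, 0.033], 0.97)]
syrup [([0.675, -0.187, 0.085], 0.71)]
tumbler_a [([0.695, -0.324, 0.06], 0.9)]
sugar_jar []
```

The medium pad is the black 60 mm one at (406,236), measured radius 30.7 mm at (0.550, -0.115). The yellow one at (365,211) is a look-alike. The target tray is about 150 x 169 mm with its lip at y≈0.093, so it is about 67 mm out. The dispenser's +x is world +y, and its origin is about (0.547, 0.244). I'll shut the gripper and move in to approach the lip.

```bash
cat >> h.py <<'E'
D=np.array([[0,1,0],[0,0,-1],[-1,0,0]],float)
D=np.stack([[0,0,-1],[1,0,0],[0,-1,0]],1).astype(float)
D2=np.stack([[0,0,-1],[-1,0,0],[0,1,0]],1).astype(float)
E
python3 - <<'E'
from h import *
print(manip.current_tcp_rot().round(2).tolist() if hasattr(manip.current_tcp_rot(),'round') else manip.current_tcp_rot())
P=[.547,.055,.23]
js=[(o,manip.inverse_kinematics(P,o)) for o in(D,D2)]
for o,j in js: print(None if j is None else np.round(j,2))
q=np.array(manip.current_qpos())
o=min([t for t in js if t[1] is not None],key=lambda t:np.abs(np.array(t[1])-q).max())[0]
print(o.tolist())
manip.set_gripper(0.0,20); print(manip.current_time(),manip.current_ee_pos())
manip.move_ptp(P,o); print(manip.current_time(),manip.current_ee_pos())
manip.move_l([.547,.055,.013],max_speed=.12)
print(manip.current_time(),manip.current_ee_pos(),manip.current_force())
for c in("top","side"):
    p,d=manip.grab_frame(c); cv2.imwrite(f"pics/{c}1.png",p[:,:,::-1])
E
```

```text
[[0.0, 0.45, -0.89], [-0.0, -0.89, -0.45], [-1.0, 0.0, 0.0]]
[ 0.02  0.35  1.65 -0.    1.14  0.02]
None
[[0.0, 1.0, 0.0], [0.0, 0.0, -1.0], [-1.0, 0.0, 0.0]]
2.0667 [ 0.24557247 -0.49212425  0.23129841]
4.3 [0.54708962 0.05425466 0.22999388]
6.2583 [0.54731523 0.05502567 0.0134884 ] [-0.33581216 -0.74478621 -0.90748458]
```

View pics/side1.png

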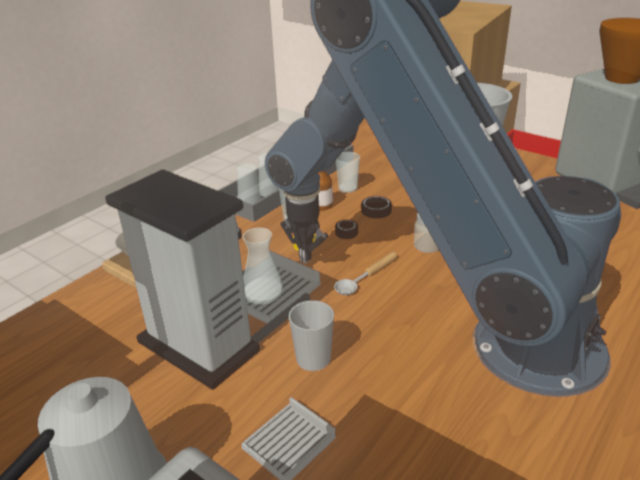

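View pics/top1.png

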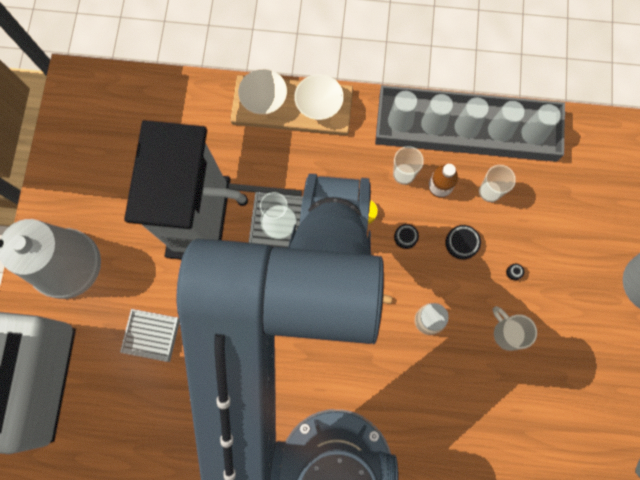

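The side view shows the closed fingers near (305,258), just in front of the lip and clear of the yellow pad, spoon and carafe. Now the push, slow and guarded by force.

Run:
```python
from h import *
X,Z=.547,.013
manip.move_l([X,.076,Z],max_speed=.05)
y=.076
while y<.138:
    y=min(y+.008,.138); manip.move_l([X,y,Z],max_speed=.025)
    f=np.array(manip.current_force()); e=manip.current_ee_pos()
    print(round(y,3),np.round(e,4)[1:],f.round(1),round(manip.current_time(),2))
    if abs(f[1])>18: break
```

```text
0.084 [0.0842 0.013 ] [-0.9  0.2  0.3] 7.39
0.092 [0.0921 0.013 ] [ 0.8 -1.4  0.1] 7.86
0.1 [0.1001 0.013 ] [ 0.8 -0.2 -1.4] 8.32
0.108 [0.1081 0.013 ] [ 0.8 -0.2  0.4] 8.79
0.116 [0.1161 0.013 ] [ 0.8 -0.4  0.4] 9.26
0.124 [0.1242 0.013 ] [-0.3 -0.4  0.1] 9.72
0.132 [0.1321 0.013 ] [-0.7 -0.3  0.5] 10.19
0.138 [0.1381 0.013 ] [ 0.2 -0.6 -0.3] 10.58
```

Run:
```python
from h import *
for c in("top","side"):
    p,d=manip.grab_frame(c); np.savez(f"{c}2.npz",p=p,d=d)
    a=p[160:280,160:360] if c=="top" else p[170:390,110:390]
    cv2.imwrite(f"pics/{c}2.png",cv2.resize(a[:,:,::-1],None,fx=4 if c=="top" else 2.7,fy=4 if c=="top" else 2.7,interpolation=cv2.INTER_CUBIC))
```

```text
(no output)
```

View pics/side2.png

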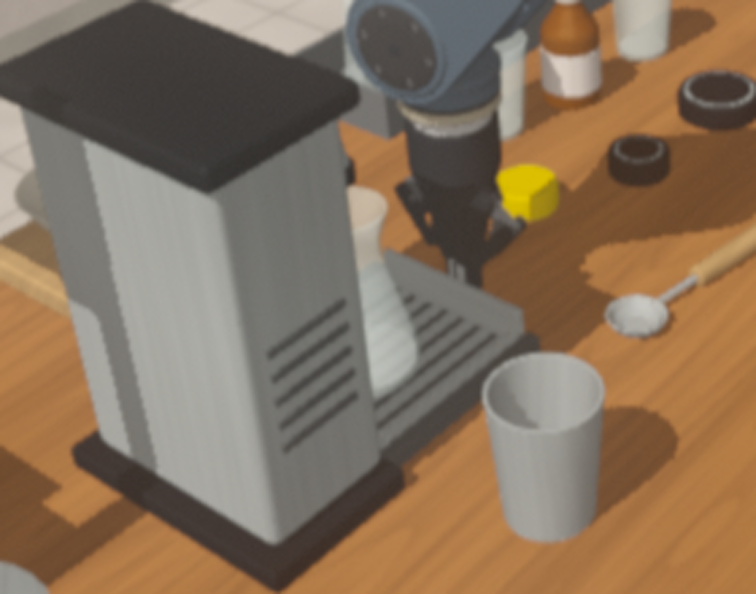

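View pics/top2.png

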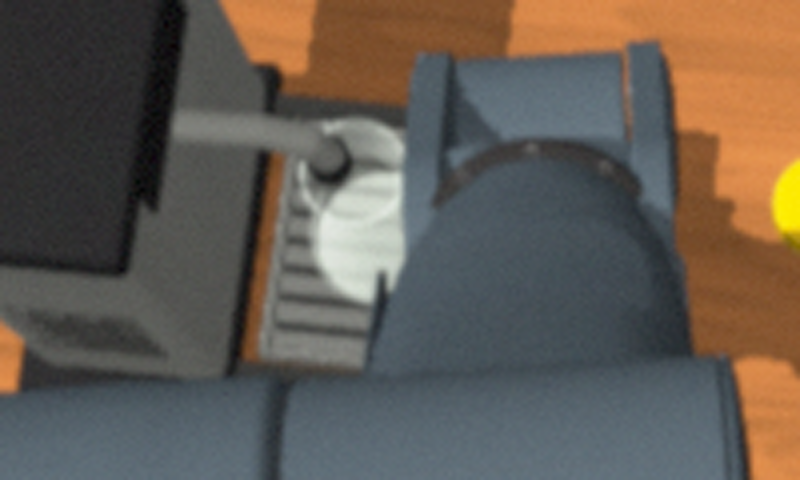

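The tray and carafe are moving together and the carafe is upright. A gap remains to the foot, from about crop x 240 to 262 in the top view. I'll continue in small steps until it hits the stop.

Run:
```python
from h import *
z=np.load("top2.npz");g=lambda cx,cy:((cx+.5)/4-.5+160,(cy+.5)/4-.5+160)
for n,a,h in(("tray back",(262,358),.018),("tray back+",(290,160),.018),("foot",(238,368),.018)): print(n,px("top",g(*a),h).round(4))
X,Z=.547,.013;y=.138
while y<.170:
    y+=.0015; manip.move_l([X,y,Z],max_speed=.02)
    f=np.array(manip.current_force()); e=manip.current_ee_pos()
    print(round(y,4),np.round(e,4),f.round(1),round(manip.current_time(),2))
    if abs(f[1])>10: break
```

```text
tray back [0.4719 0.3163 0.018 ]
tray back+ [0.5969 0.3165 0.018 ]
foot [0.4643 0.3299 0.018 ]
0.1395 [0.547  0.1394 0.013 ] [-0.4 -3.7  0.6] 10.93
0.141 [0.547  0.1409 0.013 ] [ 0.6 -3.4  0.4] 11.18
0.1425 [0.547  0.1425 0.013 ] [ 0.6 -4.6  0.3] 11.43
0.144 [0.547 0.144 0.013] [-0.4 -3.6  0.3] 11.68
0.1455 [0.547  0.1455 0.013 ] [-0.7 -3.4  0.6] 11.93
0.147 [0.547 0.147 0.013] [ 0.1 -3.7 -0.1] 12.18
0.1485 [0.547  0.1485 0.013 ] [-0.5 -2.7  0.3] 12.43
0.15 [0.5472 0.1497 0.013 ] [ 0.7 -6.1 -0.5] 12.68
0.1515 [0.5477 0.15   0.013 ] [  4.  -16.1  -1.9] 12.93
```

Firm stop at TCP y=0.150 with 16 N, where about 0.1505 was expected. Next I'll back off, rise and check.

Run:
```python
from h import *
manip.move_l([.547,.105,.013],max_speed=.08)
manip.move_l([.547,.105,.25],max_speed=.2)
P=[.550,-.115,.25]
manip.move_ptp(P,D)
print(manip.current_time(),manip.current_ee_pos(),manip.current_force())
for c in("top","side"):
    p,d=manip.grab_frame(c); np.savez(f"{c}3.npz",p=p,d=d)
    cv2.imwrite(f"pics/{c}3f.png",p[:,:,::-1])
    a=p[160:280,160:360] if c=="top" else p[170:390,110:390]
    s=4 if c=="top" else 2.7
    cv2.imwrite(f"pics/{c}3.png",cv2.resize(a[:,:,::-1],None,fx=s,fy=s,interpolation=cv2.INTER_CUBIC))
for n in("carafe_mouth","tray","under_spout"): print(n,[(np.round(r["at"],3).tolist(),round(r["confidence"],2)) for r in manip.look_for("top",n)])
```

```text
15.8833 [ 0.55005515 -0.11409493  0.24972237] [-0.24441957  0.23787357  0.62066827]
carafe_mouth [([0.542, 0.254, 0.074], 0.58), ([0.724, -0.073, 0.07], 0.47)]
tray [([0.253, 0.467, 0.003], 0.85), ([0.526, 0.216, 0.006], 0.58)]
under_spout [([0.525, 0.36, 0.339], 0.71)]
```

View pics/top3.png

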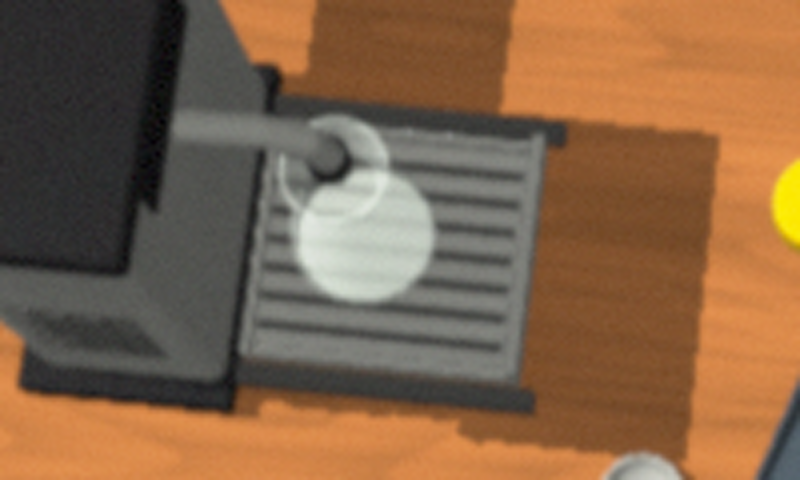

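View pics/side3f.png

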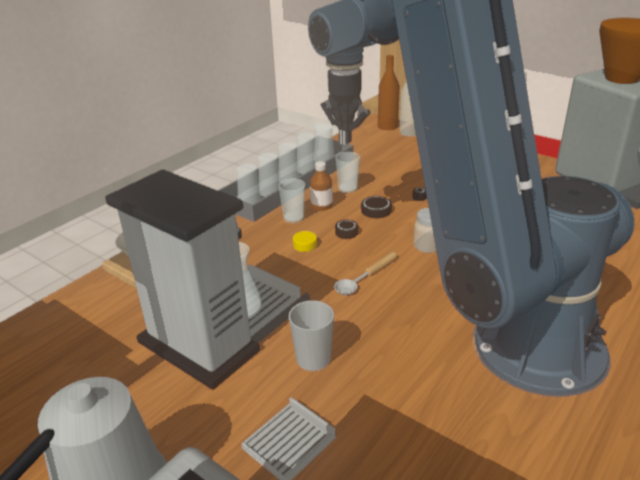

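The tray sits flush against the foot, with its back edge at about crop x 245-265. The mouth ring, centred at about (334,168), encloses the nozzle at (325,160), and the carafe is upright. A confirmation crop of the pad first, then I descend.

Run:
```python
from h import *
g=lambda cx,cy:((cx+.5)/4-.5+160,(cy+.5)/4-.5+160)
for n,a,h in(("back-",(240,353),.018),("lip-",(518,381),.018),("lip+",(547,135),.036),("mouth",(334,168),.158),("nozzle",(328,155),.19)): print(n,px("top",g(*a),h).round(4))
a=np.load("side3.npz")["p"][180:270,270:450].copy()
u=proj("side",[.550,-.115,.025])[0]; print(u)
a=cv2.resize(a[:,:,::-1],None,fx=4,fy=4,interpolation=cv2.INTER_CUBIC)
cv2.drawMarker(a,(int((u[0]-270)*4),int((u[1]-180)*4)),(0,0,255),0,12,1)
cv2.imwrite("pics/padc.png",a)
```

```text
back- [0.4736 0.33   0.018 ]
lip- [0.4734 0.161  0.018 ]
lip+ [0.6234 0.1595 0.036 ]
mouth [0.5553 0.2639 0.158 ]
nozzle [0.5533 0.2624 0.19  ]
[345.63989866 225.61293642]
```

View pics/padc.png

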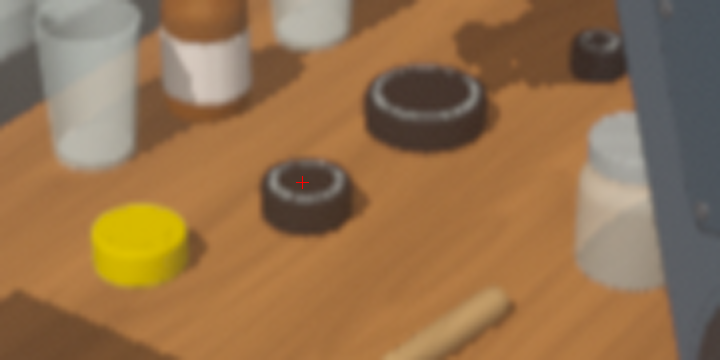

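The crop shows the medium black pad at (306,181), with my computed target (the red cross) within about 1 image pixel of its ring centre. Descending.

Run:
```python
from h import *
manip.move_l([.550,-.116,.045],max_speed=.12)
print(manip.current_time(),manip.current_ee_pos())
p,d=manip.grab_frame("side"); cv2.imwrite("pics/side4.png",cv2.resize(p[130:280,240:440,::-1],None,fx=4,fy=4,interpolation=cv2.INTER_CUBIC))
manip.dwell(2.9)
print(manip.current_time(),manip.current_ee_pos(),manip.current_force())
```

```text
17.9917 [ 0.55032014 -0.11608081  0.04554862]
20.9417 [ 0.54999204 -0.11599153  0.04499958] [ 1.03702509  0.21863363 -1.44942784]
```

View pics/side4.png

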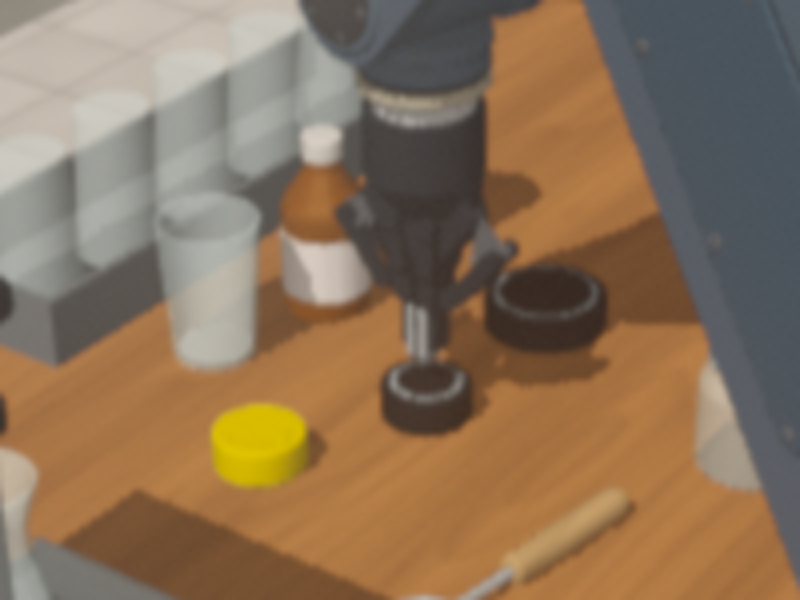

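The fingertips at about (422,360) hang above the centre of the medium pad at (428,382), not touching it. The hold lasted 2.9 s. Now I rise and do the final check.

Run:
```python
from h import *
manip.move_l([.550,-.116,.25],max_speed=.15)
manip.dwell(.3)
print(manip.current_time(),manip.current_ee_pos(),manip.current_force())
p,d=manip.grab_frame("top"); cv2.imwrite("pics/top5.png",p[:,:,::-1])
```

```text
22.7583 [ 0.54993767 -0.1159892   0.24972512] [0.0892396  1.00932856 0.1393098 ]
```

View pics/top5.png

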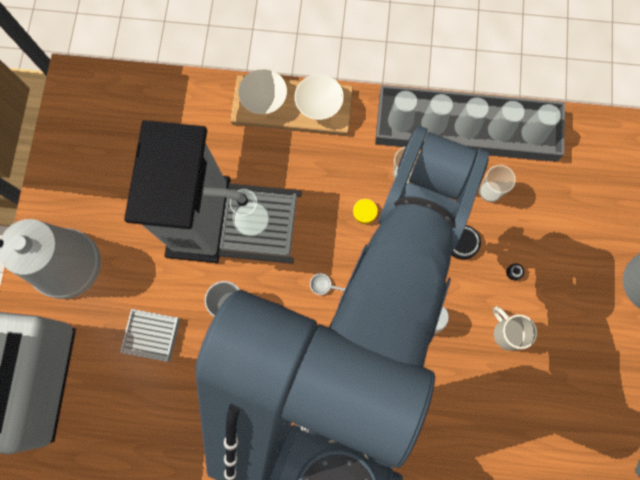

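The tray is home at (258,222) with the carafe's mouth under the spout at (242,200). The bystanders that show are where they stood, and the hand is high.

```bash
python3 -c "
from bench import manip
print(manip.sign_off())"
```

```text
the job is handed in; nothing more can be done
None
```

I pushed the tray home, then called the medium pour, and handed the job in at about 23 s of the 51 s allowed; sign-off reported no verdict.

- **Tray:** I pushed the lip slowly with the closed fingertips at low height until it hit a firm stop. The contact force was about 3–6 N while sliding and about 16 N in the last step, when the tray met the foot. Afterwards its back edge measured y≈0.330, flush with the foot, and its lip about 0.160. The carafe stayed upright, with its mouth within about 3 mm of the nozzle in plan.
- **Pour:** I held the fingertips 20 mm above the centre of the black 60 mm pad, without touching it, for 2.9 s. The yellow look-alike was left alone.
- **Finish:** The hand ended at z = 0.25 m, about 22 cm above the pads. Every bystander visible in the last picture was where it stood before; the arm partly hid tumbler_b, the syrup, the sugar jar, the mixing cup and the bar spoon.
- **Disagreements:**
  - In the last step against the stop, the fingertips slid about 0.7 mm sideways; the tray still measured square.
  - The network put the carafe mouth at a mid-body height of about 74 mm, so I used my own pixel measurement.

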